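Tip a carton into the check outline

TASK

Tip over the taller of the two cartons that stand on the metal plate by pushing high on its back, without sliding it along upright, so that it falls flat inside the outline in front of it; then press the push button on the grey console fully down and let it go. Only push and press: do not lift or carry the carton, and leave the short carton and everything else where it stands.

Things in the scene. Friction and masses are not known exactly. Their poses are not given: they have to be found in the camera images.
- tall_carton: the taller white carton, a closed box 42 (x) x 60 (y) x 140 (height) mm, about 150 g, standing loose on its small end on the plate, at the near (-x) end of one outline. Origin at the centre of its underside, z up along its height; its x axis is within 6 degrees of the plate's. It is to fall towards +x onto its front broad face. The short carton is about 60 mm clear of its side
- tall_carton_mid (a point): the centre of the tall carton's volume, 70 mm up from its underside. Pushed on its back (-x) face 80 mm or more above the plate, the carton tips rather than slides, and falls by itself once leaned about 17 degrees. Its front face starts about 18 (11 to 25) mm inside the near line of the outline, its middle within 6 mm of the outline's midline; falling, its foot hardly shifts
- tall_carton_foot_l (a point): on the tall carton's underside, middle of its thickness, at its +y side (30 mm from the origin)
- tall_carton_foot_r (a point): the same at its -y side
- tall_carton_top_l (a point): on the tall carton's top end, middle of its thickness, at its +y side (30 mm from the axis, 140 mm above the underside)
- tall_carton_top_r (a point): the same at its -y side
- short_carton: the shorter white carton, 42 (x) x 60 (y) x 85 (height) mm, standing loose at the start end of the other outline; it stays as it is. Origin at the centre of its underside
- plate: fixed aluminium plate lying on the bench, 340 (x) x 250 (y) x 6 mm, origin at the centre of its underside; its top is 6 mm above the bench. Its x axis is the direction in which cartons are tipped; turned by up to 50 degrees from straight ahead. Two dark rectangular outlines (flat lines 4 mm wide) lie side by side on it, long side along x
- left_outline (a point): centre of the outline on the plate's +y side, on the plate's top; axes as the plate's. Inside the lines it measures 180 mm along x and 100 mm along y
- right_outline (a point): centre of the like outline on the plate's -y side, 120 mm from the other
- check_button_top (a point): centre of the top of the one push button (grey round cap, 34 mm across, facing up) on the console, a fixed grey box 100 x 90 x 45 mm on the left or right of the plate
- check_button (a joint): how far the push button is pressed (m): 0 released, 0.008 fully down, which takes about 5 N; it springs back by itself
- cream_jar: small white jar, 44 mm across and 36 mm tall, standing loose on the plate beyond the far ends of the outlines; origin at the centre of its underside
- lotion_bottle: white bottle, 54 mm across and 130 mm tall, standing on the bench on the other side of the plate from the console; origin at the centre of its underside
- beaker: glass beaker, 70 mm across and 90 mm tall, far right on the bench; origin at the centre of its underside
- steel_bowl: steel bowl, 110 mm across and 50 mm tall, near right on the bench; origin at the centre of its underside
- amber_jar: amber glass jar, 60 mm across and 70 mm tall, far left on the bench; origin at the centre of its underside
- spatula: spatula with a white handle lying on the bench at the near left; origin on its underside
Mind the look-alikes: they are no part of the job. Leave any yellow look-alike of the part that bears check_button_top alone.

How it is judged:
By the outcome, as a careful person would: the job done as asked, in the order asked, and still so for the second after the job is handed in, with the robot touching nothing.
It also fails if it takes over 38 s, if anything falls off the work surface, if the arm or the gripper's body presses on something with over 40 N, if the wrist force passes 120 N, or if a joint passes its speed limit or range.

ROBOT

A 7-joint arm with a two-finger parallel gripper is mounted at the origin on the work surface. World frame = base frame: x ahead of the robot, y to its left, z up, the work surface at z = 0. Lengths are in m, angles in rad, forces in N, time in s.
With the tool pointing down it reaches from about 0.425 to 0.925 m from the base axis. Payload 6.8 kg.
Tool frame: the origin (TCP) lies midway between the tips of the shut fingers; the grasp point (between the pads) lies 19 mm behind it; z points along the fingers, y is the line along which they close (so a half turn about z gives the same grasp; the last joint's range is limited). The gripper opens to 85 mm and grips with 20 to 120 N. Pads are 22 mm wide; open, the fingers measure 114 mm over their backs; the gripper's body (76 mm by 85 mm) begins 54 mm behind the grasp point. The pads swing forward as they close: fully open they stand 13 mm farther back than shut.
Start: joints at [-1.31, 0.477, 0.022, 1.555, -0.011, 1.109, -0.083], TCP at [0.243, 0.63, 0.231] pointing down, gripper open.
Joint ranges: [-2.96, 2.96], [-0.34, 2.1], [-1.41, 1.46], [0.24, 2.44], [-1.37, 4.51], [0.17, 1.92], [-2.96, 2.96]. Speed limits (rad/s): [2.39, 2.39, 3.14, 3.14, 3.14, 3.14, 3.14].

INTERFACE

Orientations are given as a unit quaternion [w, x, y, z].
In Python, from station import bot, eyes, ticket gives the robot as it stands.
- The arm moves only by the shell command python3 -m crank 'ROWS' [FORCE]. ROWS is text: rows parted by semicolons, each of 7 numbers parted by spaces: the shift along the tool's x, y, z in units of 0.5 m (1.0 is 0.5 m), then the turn, a rotation vector about the tool's x, y, z in units of 180 degrees (1.0 is 180 degrees), then the closure, from 0 (fully open) to 1 (shut). A call has 1 to 20 rows; each row is the pose to reach, as a shift and turn from the pose commanded when the call began, along the tool's axes at that moment, turning the shorter way round; what a row does not reach only later rows make up. A row lasts 1/10 s, in which the tool goes at most 50 mm and 8.59 degrees, less where a joint would pass 70% of its speed; a pose out of reach is approached as far as the arm can. A call with a number of a shift or a turn outside -1 to 1 is refused whole. A call with a gripper value outside its range is refused whole. The fingers move at their own pace and stop on an object; FORCE is the grip in N (left out, the last holds). Time passes only in rows, so rows that repeat a pose let the fingers close. It gives the time, the measured TCP pose, the force, the opening and the grip force at its end, in the units of the state.
- bot.get_obs(): the state, without advancing time (a new reading comes with each control period).
- eyes.read_camera(name): name is "scene" or "top"; returns a dict with "image" (480x640x3 uint8, red, green, blue), "K" (3x3 intrinsics, pixels), "R" (3x3) and "t" (3): a world point X has camera coordinates R X + t. Camera axes: x right, y down, z forward; pixel columns grow to the right and rows downward; lengths in m; the calibration is good to about 2 mm. A picture is of the moment at which its call begins. There is no depth.
- ticket.hand_in(): hands the job in; it is judged then, once.
The state is a dict: "t": time; "q": joint angles; "joint_vel": joint speeds; "joint_torque": joint torques, N m; "eef_pos": TCP position; "tool_rot": TCP orientation; "contact_force": force on the tool from outside, world axes, zero at the start; "torque": the same for the moment, N m; "gripper_width": opening from 0.0 (shut) to 1.0 (fully open); "grasp_force": force on a finger pad.
Only numpy, scipy, OpenCV 4.12 (cv2) and the standard library are available. Lean on these libraries where they do the work, as an engineer would, in place of code of your own. Each camera call takes 0.05 s, during which the arm holds its last target. There are 200 camera calls.

## Working session

There is one attempt and no reset: what is moved stays moved. The work goes in short steps, Python scripts to look and compute and a shell command to move; the robot and the scene stay as the last step left them, time stands still between calls to the robot, and variables do not carry over. Pictures are saved under pics/ and viewed, at most 10 in all, crops included, and the job is handed in when it is done.

```bash
mkdir -p pics; python3 - <<'E'
from station import bot,eyes
import cv2,numpy as np
for n in("scene","top"):
    c=eyes.read_camera(n);cv2.imwrite(f"pics/{n}0.png",c["image"][:,:,::-1])
    print(n,c["K"].tolist(),c["R"].round(4).tolist(),c["t"].round(4).tolist())
o=bot.get_obs();print(o)
E
```

```text
scene [[598.3109356502916, 0.0, 317.93949497732825], [0.0, 598.3109356502916, 237.25375056501727], [0.0, 0.0, 1.0]] [[0.7776, 0.6288, 0.0069], [0.3355, -0.4056, -0.8503], [-0.5318, 0.6634, -0.5263]] [-0.482, -0.0431, 1.8369]
top [[457.915042207276, 0.0, 315.10019773876013], [0.0, 457.915042207276, 251.55062986401475], [0.0, 0.0, 1.0]] [[0.0169, -0.9998, -0.0094], [-0.9963, -0.016, -0.084], [0.0839, 0.0107, -0.9964]] [0.1048, 0.5503, 1.3635]
{'t': 0.1, 'q': array([-1.3101202 ,  0.47768632,  0.02236073,  1.55634252, -0.0115415 ,
        1.10932613, -0.0831224 ]), 'joint_vel': array([-0.00099452, -0.00206697, -0.00059618, -0.00347172, -0.00045381,
        0.00079239,  0.00083894]), 'joint_torque': array([ 4.79467475e-03, -5.97764039e+01,  1.61394093e+00, -2.81954849e+01,
        1.28657019e-02,  4.94382286e-03,  8.18118053e-06]), 'eef_pos': array([0.24313607, 0.62911452, 0.23044841]), 'tool_rot': array([-1.05810318e-04,  1.83363048e-01,  9.83044925e-01, -8.10389107e-04]), 'contact_force': array([-0.3358002 ,  0.07314607,  0.06543347]), 'torque': array([ 0.0150057 , -0.03042316, -0.00503605]), 'grasp_force': 0.0, 'gripper_width': 0.998937187412113}
```

View pics/scene0.png

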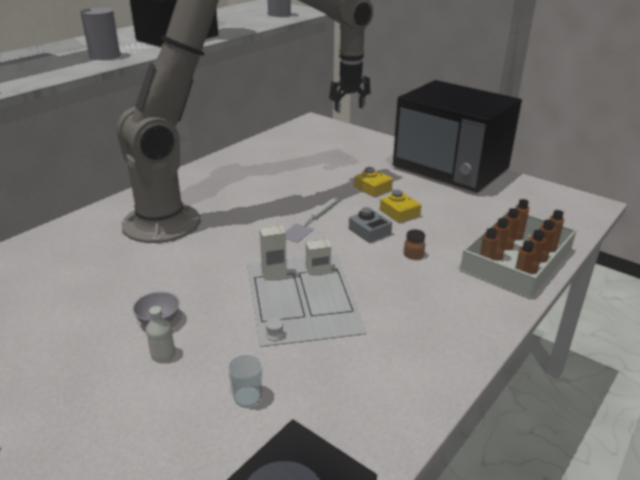

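View pics/top0.png

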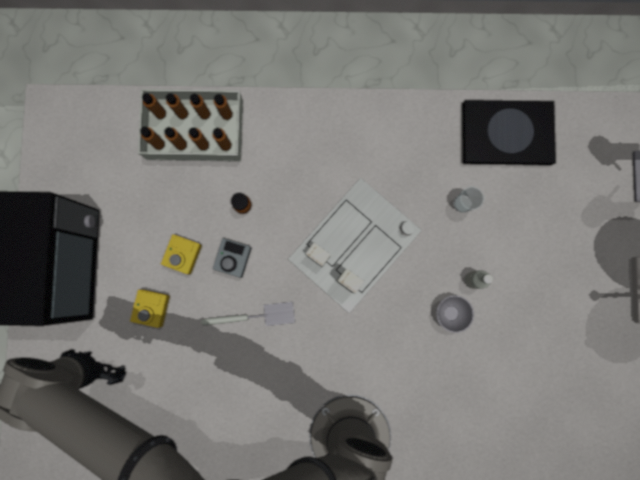

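The scene view shows the tall carton at about (273,252), the short one at (318,257), and the grey console at (370,222). In the top view the plate is centred near (355,245) and the grey button is at (229,263). I'll zoom in next.

```bash
python3 - <<'E'
import cv2,numpy as np
a=cv2.imread("pics/top0.png")[170:320,200:430];a=cv2.resize(a,(800,522),interpolation=cv2.INTER_CUBIC)
cv2.imwrite("pics/topc.png",a)
b=cv2.imread("pics/scene0.png")[200:350,230:430];b=cv2.resize(b,(800,600),interpolation=cv2.INTER_CUBIC)
cv2.imwrite("pics/scenec.png",b)
E
```

```text
(no output)
```

View pics/topc.png

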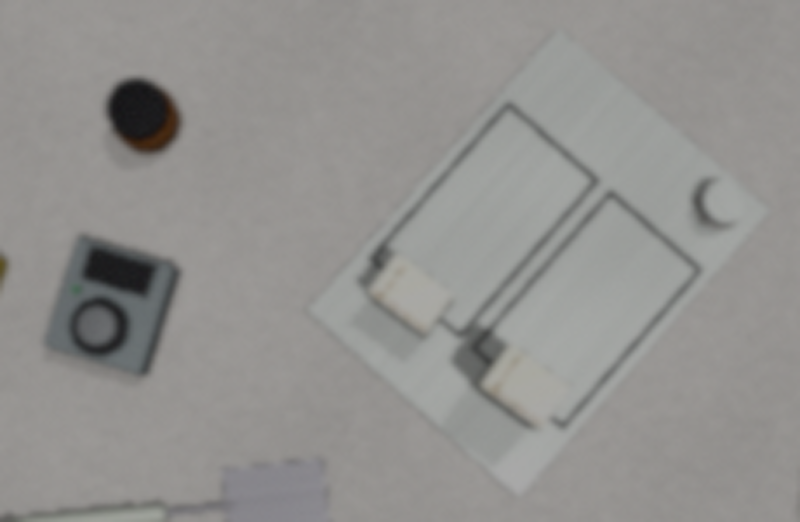

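View pics/scenec.png

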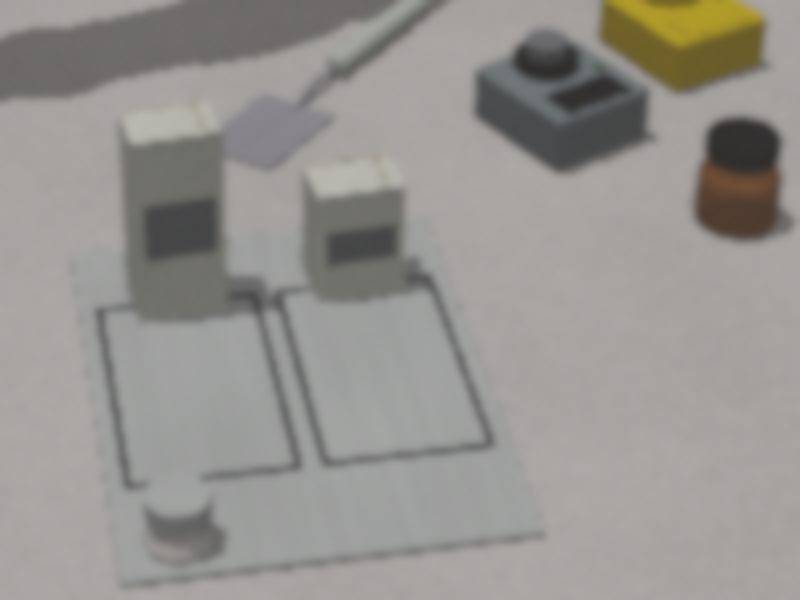

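The zoomed top view shows that the tall carton stands on the -y (right) outline, with the plate's x axis pointing up and to the right. I'll fit the poses from the pixel positions I picked.

```bash
cat > h.py <<'E'
import numpy as np
from scipy.optimize import least_squares
C={"s":(np.array([[598.311,0,317.939],[0,598.311,237.254],[0,0,1]]),np.array([[0.7776,0.6288,0.0069],[0.3355,-0.4056,-0.8503],[-0.5318,0.6634,-0.5263]]),np.array([-0.482,-0.0431,1.8369])),
"t":(np.array([[457.915,0,315.1],[0,457.915,251.55],[0,0,1]]),np.array([[0.0169,-0.9998,-0.0094],[-0.9963,-0.016,-0.084],[0.0839,0.0107,-0.9964]]),np.array([0.1048,0.5503,1.3635]))}
def px(c,p):
    p=np.asarray(p,float)
    return (p+.5)/(800/230)-.5+[200,170] if c=="t" else (p+.5)/4-.5+[230,200]
def proj(c,X):
    K,R,t=C[c];q=(K@(R@np.asarray(X).T+t[:,None]));return (q[:2]/q[2]).T
def ray(c,p,z):
    K,R,t=C[c];d=R.T@np.linalg.solve(K,[*px(c,p),1]);o=-R.T@t;return o+d*(z-o[2])/d[2]
def fit(obs,z0,guess):   # obs: list (cam,crop px,local xyz)
    def f(v):
        c,s=np.cos(v[2]),np.sin(v[2]);r=[]
        for cam,p,l in obs:
            X=[[v[0]+c*l[0]-s*l[1],v[1]+s*l[0]+c*l[1],z0+l[2]]];r.append(proj(cam,X)[0]-px(cam,p))
        return np.ravel(r)
    r=least_squares(f,guess,loss="soft_l1");return r.x,f(r.x).reshape(-1,2).round(1)
E
python3 - <<'E'
from h import *
P=[("t",(558,32),(.17,.125,.006)),("t",(768,210),(.17,-.125,.006)),("t",(308,310),(-.17,.125,.006)),("t",(518,496),(-.17,-.125,.006)),
("s",(122,585),(.17,-.125,.003)),("s",(545,535),(.17,.125,.003)),("s",(75,258),(-.17,-.125,.006))]
v,r=fit(P,0,[.55,-.1,-.7]);print("plate",v.round(4),np.degrees(v[2]),r.tolist())
c,s=np.cos(v[2]),np.sin(v[2])
def loc(cam,p,z):
    X=ray(cam,p,z)[:2]-v[:2];return (np.array([[c,s],[-s,c]])@X).round(4)
for cam,ps in(("t",[(610,194),(698,270),(562,425),(508,106),(596,182),(462,333)]),("s",[(128,485),(298,466),(98,312),(262,294)])):
    for p in ps: print(cam,p,loc(cam,p,.006))
T=[("t",(482,387),(-.021,.03,.14)),("t",(510,345),(.021,.03,.14)),("t",(570,390),(.021,-.03,.14)),("t",(538,427),(-.021,-.03,.14)),
("s",(138,316),(.021,-.03,0)),("s",(228,314),(.021,.03,0)),("s",(123,141),(.021,-.03,.14)),("s",(222,134),(.021,.03,.14)),("s",(121,112),(-.021,-.03,.14)),("s",(212,104),(-.021,.03,.14))]
w,r=fit(T,.006,[.5,-.1,v[2]]);print("tall",w.round(4),np.degrees(w[2]),r.tolist(),"in plate",np.array([[c,s],[-s,c]])@(w[:2]-v[:2]))
print("button",ray("t",(98,326),.055),ray("s",(547,48),.055),"short",ray("t",(412,292),.091))
E
```

```text
plate [ 0.5737 -0.006  -0.7095] -40.6515194685959 [[0.1, -1.7], [1.0, 0.1], [-1.1, 0.1], [-0.1, 1.2], [-0.0, 0.4], [0.6, 0.3], [-0.6, -1.6]]
t (610, 194) [ 0.0865 -0.0088]
t (698, 270) [ 0.0869 -0.1111]
t (562, 425) [-0.0951 -0.111 ]
t (508, 106) [0.086  0.1109]
t (596, 182) [0.0864 0.0075]
t (462, 333) [-0.0927  0.0077]
s (128, 485) [ 0.0847 -0.1126]
s (298, 466) [ 0.0846 -0.0093]
s (98, 312) [-0.0961 -0.1142]
s (262, 294) [-0.098 -0.004]
tall [ 0.4582  0.0134 -0.6699] -38.381064620330115 [[-0.8, -0.7], [0.8, -0.5], [0.5, 0.4], [0.1, 1.7], [-0.1, 2.0], [-0.1, -0.3], [1.4, 0.5], [0.2, -0.4], [-0.4, -0.7], [-0.1, -1.1]] in plate [-0.10027444 -0.06051049]
button [0.50658116 0.37118673 0.055     ] [0.49863427 0.3805308  0.055     ] short [0.53703779 0.10439178 0.091     ]
```

```bash
cat >> h.py <<'E'
def to(p,yaw_x=None):  # target TCP, tool down with tool x at bearing yaw_x (deg)
    from station import bot
    from scipy.spatial.transform import Rotation as Ro
    o=bot.get_obs();R=Ro.from_quat(np.roll(o["tool_rot"],-1))
    d=R.inv().apply(np.array(p)-o["eef_pos"])/.5;t=np.zeros(3)
    if yaw_x is not None:
        a=np.radians(yaw_x);x=np.array([np.cos(a),np.sin(a),0]);z=np.array([0,0,-1.])
        t=(R.inv()*Ro.from_matrix(np.c_[x,np.cross(z,x),z])).as_rotvec()/np.pi
    print("from",o["eef_pos"].round(4),"row",d.round(3),t.round(3),"F",o["contact_force"].round(1),"t",o["t"])
E
python3 - <<'E'
from h import *
f=lambda X:np.ravel([proj(c,[X])[0]-px(c,p) for c,p in(("t",(98,326)),("s",(547,40)))])
r=least_squares(f,[.5,.37,.06]);print("button",r.x,r.fun)
to([.418,.046,.25],141.6)
E
```

```text
button [0.50596863 0.36838642 0.06962653] [-0.03625566 -0.04713707 -0.05977106  0.00818962]
from [0.2431 0.6291 0.2304] row [-0.747 -0.962 -0.037] [-0.001  0.     0.096] F [-0.3  0.1  0.1] t 0.1
```

```bash
R="-0.747 -0.962 -0.037 -0.001 0 0.096 1"; python3 -m crank '-0.747 -0.962 -0.037 -0.001 0 0.096 1;-0.747 -0.962 -0.037 -0.001 0 0.096 1;-0.747 -0.962 -0.037 -0.001 0 0.096 1;-0.747 -0.962 -0.037 -0.001 0 0.096 1;-0.747 -0.962 -0.037 -0.001 0 0.096 1;-0.747 -0.962 -0.037 -0.001 0 0.096 1;-0.747 -0.962 -0.037 -0.001 0 0.096 1;-0.747 -0.962 -0.037 -0.001 0 0.096 1;-0.747 -0.962 -0.037 -0.001 0 0.096 1;-0.747 -0.962 -0.037 -0.001 0 0.096 1;-0.747 -0.962 -0.037 -0.001 0 0.096 1;-0.747 -0.962 -0.037 -0.001 0 0.096 1;-0.747 -0.962 -0.037 -0.001 0 0.096 1;-0.747 -0.962 -0.037 -0.001 0 0.096 1;-0.747 -0.962 -0.037 -0.001 0 0.096 1;-0.747 -0.962 -0.037 -0.001 0 0.096 1;-0.747 -0.962 -0.037 -0.001 0 0.096 1;-0.747 -0.962 -0.037 -0.001 0 0.096 1;-0.747 -0.962 -0.037 -0.001 0 0.096 1' 30; python3 -c "
from h import *
to([.418,.046,.25],141.6); to([.418,.046,.118],141.6)
from station import bot; print(bot.get_obs()['q'].round(2))"
```

```text
t: 2.0
eef_pos: [0.4182, 0.0469, 0.2497]
tool_rot: [0.0, 0.328, 0.945, 0.002]
contact_force: [-0.4, -0.3, 0.0]
gripper_width: 0.003
grasp_force: 0.0
from [0.4182 0.0469 0.2497] row [-0.001 -0.002 -0.001] [ 0.001 -0.     0.   ] F [-0.4 -0.3  0. ] t 2.0
from [0.4182 0.0469 0.2497] row [-0.001 -0.002  0.263] [ 0.001 -0.     0.   ] F [-0.4 -0.3  0. ] t 2.0
[-0.72  0.01  0.47  2.13 -0.01  1.01  0.66]
```

```bash
python3 -m crank '-0.001 -0.002 0.1 0 0 0 1;-0.001 -0.002 0.2 0 0 0 1;-0.001 -0.002 0.263 0 0 0 1;-0.001 -0.002 0.263 0 0 0 1;-0.001 -0.002 0.263 0 0 0 1;-0.001 -0.002 0.263 0 0 0 1'; python3 - <<'E'
from h import *
from station import eyes
import cv2
a=eyes.read_camera("scene")["image"][170:320,220:420,::-1];b=eyes.read_camera("top")["image"][180:330,280:430,::-1]
cv2.imwrite("pics/p1.png",np.hstack([cv2.resize(a,(400,300),interpolation=2),cv2.resize(b,(300,300),interpolation=2)]))
to([.418,.046,.118],141.6)
E
```

```text
t: 2.6
eef_pos: [0.4198, 0.046, 0.12]
tool_rot: [0.001, 0.329, 0.944, 0.003]
contact_force: [0.4, -0.4, -0.2]
gripper_width: -0.002
grasp_force: 0.0
from [0.4197 0.0461 0.12  ] row [ 0.003 -0.002  0.004] [ 0.002  0.    -0.   ] F [-0.   0.4 -1.3] t 2.7
```

View pics/p1.png

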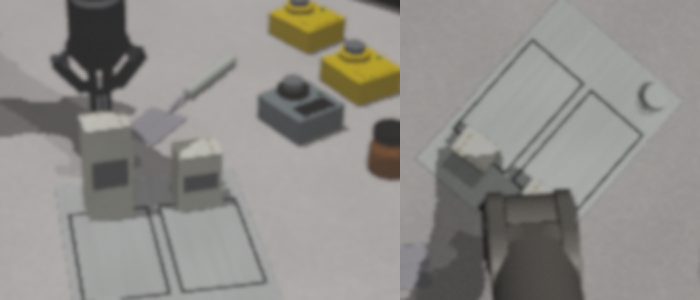

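The closed fingers are behind the tall carton, centred on it near its top. I'll start the push gently.

```bash
python3 -m crank '-0.012 0 0 0 0 0 1;-0.02 0 0 0 0 0 1;-0.028 0 0 0 0 0 1;-0.034 0 0 0 0 0 1;-0.04 0 0 0 0 0 1;-0.046 0 0 0 0 0 1;-0.052 0 0 0 0 0 1;-0.058 0 0 0 0 0 1;-0.064 0 0 0 0 0 1;-0.07 0 0 0 0 0 1'; python3 - <<'E'
from h import *
from station import eyes
import cv2
a=eyes.read_camera("scene")["image"][170:320,220:420,::-1]
cv2.imwrite("pics/p2.png",cv2.resize(a,(600,450),interpolation=2))
to([.418,.046,.118],141.6)
E
```

```text
t: 3.7
eef_pos: [0.4459, 0.0237, 0.1182]
tool_rot: [0.0, 0.329, 0.944, 0.002]
contact_force: [-0.3, 0.2, -0.5]
gripper_width: -0.002
grasp_force: 0.1
from [0.4463 0.0234 0.1184] row [0.072 0.    0.001] [ 0.001  0.    -0.   ] F [ 0.3 -0.3 -0.4] t 3.75
```

View pics/p2.png

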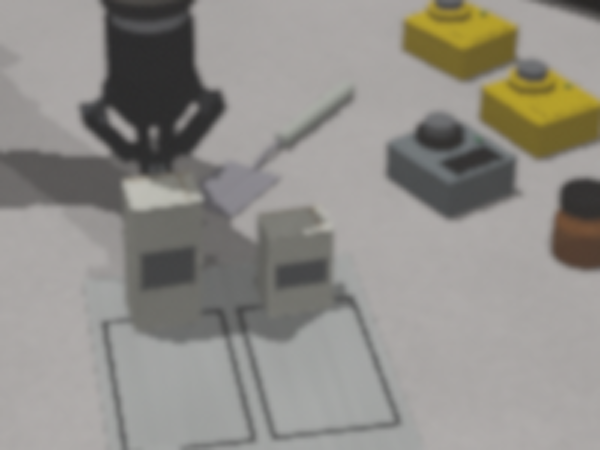

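The carton's foot hasn't moved and its top is leaning forward. I'll keep going until it falls.

```bash
python3 -m crank '-0.006 0 0 0 0 0 1;-0.012 0 0 0 0 0 1;-0.018 0 0 0 0 0 1;-0.024 0 0 0 0 0 1;-0.03 0 0 0 0 0 1;-0.036 0 0 0 0 0 1;-0.042 0 0 0 0 0 1;-0.048 0 0 0 0 0 1;-0.054 0 0 0 0 0 1;-0.06 0 0 0 0 0 1;-0.06 0 0 0 0 0 1;-0.06 0 0 0 0 0 1;-0.06 0 0 0 0 0 1'; python3 - <<'E'
from h import *
from station import eyes
import cv2
a=eyes.read_camera("scene")["image"][200:350,230:430,::-1]
cv2.imwrite("pics/p3.png",cv2.resize(a,(800,600),interpolation=2))
to([.418,.046,.118],141.6)
E
```

```text
t: 5.05
eef_pos: [0.4691, 0.0053, 0.1182]
tool_rot: [0.0, 0.329, 0.944, 0.002]
contact_force: [-1.0, -0.0, -0.0]
gripper_width: -0.001
grasp_force: 0.0
from [0.4691 0.0053 0.1182] row [0.131 0.    0.001] [ 0.001 -0.    -0.   ] F [ 0.6 -0.  -0.3] t 5.1
```

View pics/p3.png

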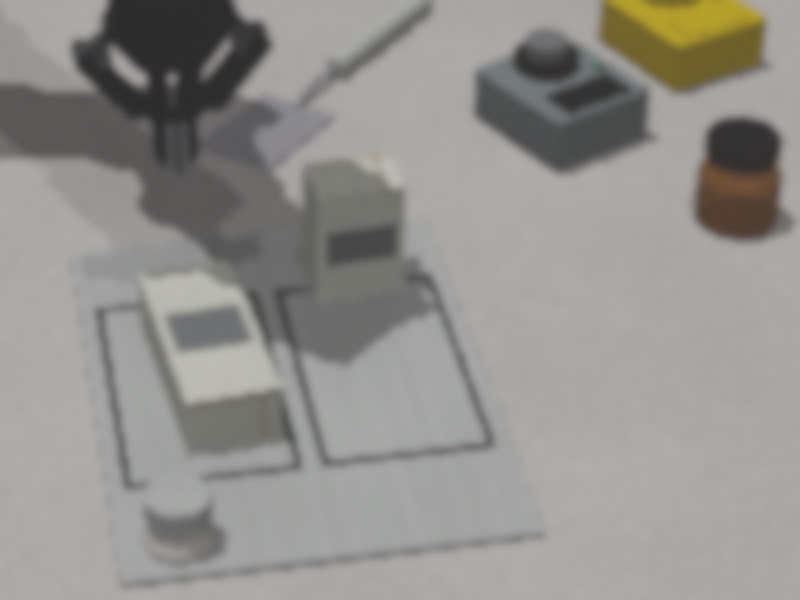

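The carton lies flat and turned slightly. I'll check its margins to the outline and work out the move to the button.

```bash
python3 - <<'E'
from h import *
v=[.5737,-.006,-.7095];c,s=np.cos(v[2]),np.sin(v[2])
for p,z in(((192,453),.006),((284,443),.006),((178,404),.048),((280,386),.048),((142,270),.048),((228,266),.048)):
    print(p,(np.array([[c,s],[-s,c]])@(ray("s",p,z)[:2]-v[:2])).round(4))
to([.506,.369,.16])
E
```

```text
(192, 453) [ 0.0613 -0.0711]
(284, 443) [ 0.0613 -0.0142]
(178, 404) [ 0.0655 -0.0789]
(280, 386) [ 0.0585 -0.0159]
(142, 270) [-0.0789 -0.0851]
(228, 266) [-0.0739 -0.0294]
from [0.4691 0.0053 0.1182] row [ 0.394  0.616 -0.081] [0. 0. 0.] F [ 0.6 -0.  -0.3] t 5.1
```

```bash
python3 -m crank '0 0 -0.1 0 0 0 1;0.04 0.06 -0.1 0 0 0 1;0.12 0.18 -0.1 0 0 0 1;0.2 0.3 -0.1 0 0 0 1;0.28 0.42 -0.1 0 0 0 1;0.34 0.52 -0.1 0 0 0 1;0.394 0.616 -0.1 0 0 0 1;0.394 0.616 -0.1 0 0 0 1;0.394 0.616 -0.1 0 0 0 1;0.394 0.616 -0.1 0 0 0 1;0.394 0.616 -0.1 0 0 0 1;0.394 0.616 -0.1 0 0 0 1;0.394 0.616 -0.1 0 0 0 1'; python3 - <<'E'
from h import *
from station import eyes
import cv2
a=eyes.read_camera("top")["image"][170:320,200:430,::-1]
cv2.imwrite("pics/p4.png",cv2.resize(a,(800,522),interpolation=2))
to([.506,.369,.08])
E
```

```text
t: 6.4
eef_pos: [0.5065, 0.367, 0.1694]
tool_rot: [0.0, 0.33, 0.944, 0.001]
contact_force: [0.2, -0.3, 0.9]
gripper_width: -0.002
grasp_force: 0.0
from [0.5064 0.3673 0.1695] row [0.003 0.002 0.179] [0. 0. 0.] F [-0.2  0.1 -0.4] t 6.45
```

View pics/p4.png

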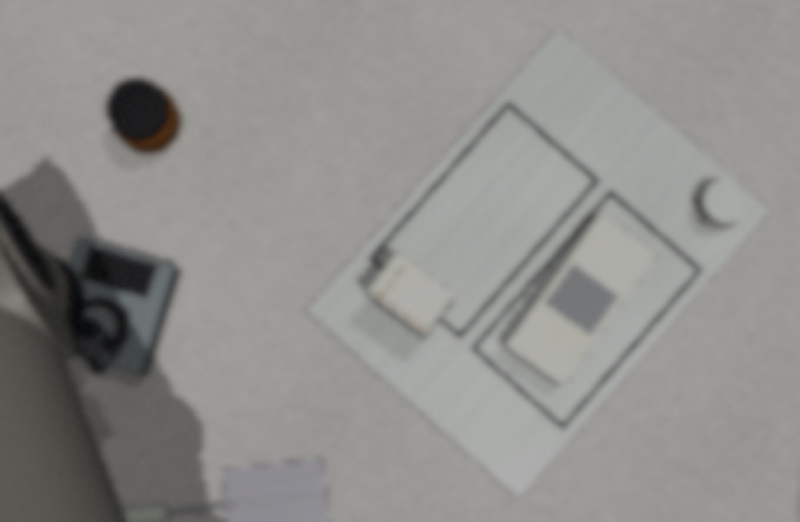

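The carton looks to be inside all four lines, with its far-left top corner near (605,208) close to the inner line. I'll measure that margin.

```bash
python3 - <<'E'
from h import *
v=[.5737,-.006,-.7095];c,s=np.cos(v[2]),np.sin(v[2])
L=lambda p,z:(np.array([[c,s],[-s,c]])@(ray("t",p,z)[:2]-v[:2])).round(4)
for p in((605,208),(658,252),(562,385),(508,343)):print("top",L(p,.048))
for p in((610,194),(698,270),(562,425),(475,347)):print("line",L(p,.006))
T=[("t",(605,208),(.07,.03,.042)),("t",(658,252),(.07,-.03,.042)),("t",(562,385),(-.07,-.03,.042)),("t",(508,343),(-.07,.03,.042)),
("s",(192,453),(.07,-.03,0)),("s",(284,443),(.07,.03,0)),("s",(142,270),(-.07,-.03,.042)),("s",(230,266),(-.07,.03,.042)),("s",(178,404),(.07,-.03,.042)),("s",(280,386),(.07,.03,.042))]
w,r=fit(T,.006,[.53,-.05,-.65]);print(w,r.tolist())
a=w[2];R=np.array([[np.cos(a),-np.sin(a)],[np.sin(a),np.cos(a)]])
for l in((.07,.03),(.07,-.03),(-.07,-.03),(-.07,.03)):print(l,(np.array([[c,s],[-s,c]])@(w[:2]+R@l-v[:2])).round(4))
E
```

```text
top [ 0.0667 -0.0136]
top [ 0.0681 -0.0724]
top [-0.0719 -0.0858]
top [-0.0756 -0.0279]
line [ 0.0866 -0.0088]
line [ 0.087  -0.1111]
line [-0.095  -0.1111]
line [-0.0943 -0.009 ]
[ 0.53695    -0.04111183 -0.62585182] [[-0.7, 1.4], [0.4, 0.7], [0.1, 0.2], [-0.7, 0.1], [-1.1, 1.7], [-0.2, 0.3], [-0.2, 1.5], [0.4, -0.8], [1.9, 0.2], [0.7, 0.9]]
(0.07, 0.03) [ 0.0622 -0.0148]
(0.07, -0.03) [ 0.0673 -0.0746]
(-0.07, -0.03) [-0.0723 -0.0863]
(-0.07, 0.03) [-0.0773 -0.0265]
```

The carton is inside with about 4 mm to spare on its tightest side, and both cameras agree, so I'll leave it and press the button in stages.

```bash
python3 -m crank '0.002 0.003 0.08 0 0 0 1;0.002 0.003 0.15 0 0 0 1;0.002 0.003 0.18 0 0 0 1;0.002 0.003 0.19 0 0 0 1;0.002 0.003 0.196 0 0 0 1;0.002 0.003 0.202 0 0 0 1;0.002 0.003 0.206 0 0 0 1;0.002 0.003 0.208 0 0 0 1;0.002 0.003 0.208 0 0 0 1'
```

```text
t: 7.35
eef_pos: [0.5075, 0.3714, 0.0663]
tool_rot: [0.001, 0.329, 0.944, 0.003]
contact_force: [1.8, -0.5, 3.5]
gripper_width: 0.003
grasp_force: 1.3
```

```bash
python3 -m crank '0 0 0.004 0 0 0 1;0 0 0.008 0 0 0 1;0 0 0.008 0 0 0 1'; python3 -m crank '0 0 0.004 0 0 0 1;0 0 0.008 0 0 0 1;0 0 0.008 0 0 0 1'
```

```text
t: 7.65
eef_pos: [0.5074, 0.3713, 0.0617]
tool_rot: [0.001, 0.329, 0.944, 0.002]
contact_force: [3.4, 0.7, 4.8]
gripper_width: 0.0
grasp_force: 2.3
t: 7.95
eef_pos: [0.5076, 0.3714, 0.0607]
tool_rot: [0.0, 0.329, 0.944, 0.003]
contact_force: [-4.6, -4.2, 28.1]
gripper_width: 0.0
grasp_force: 14.2
```

The force jumped to 28 N with almost no further travel, so the button is on its stop. I'll release it and retreat straight up.

```bash
python3 -m crank '0 0 0 0 0 0 1;0 0 -0.01 0 0 0 1;0 0 -0.03 0 0 0 1;0 0 -0.1 0 0 0 1;0 0 -0.2 0 0 0 1;0 0 -0.25 0 0 0 1;0 0 -0.25 0 0 0 1;0 0 -0.25 0 0 0 1;0 0 -0.25 0 0 0 1;0 0 -0.25 0 0 0 1'; python3 - <<'E'
from station import eyes
import cv2
a=eyes.read_camera("scene")["image"][200:350,230:430,::-1]
cv2.imwrite("pics/p5.png",cv2.resize(a,(800,600),interpolation=2))
E
```

```text
t: 8.95
eef_pos: [0.5052, 0.3699, 0.1806]
tool_rot: [-0.001, 0.329, 0.944, 0.0]
contact_force: [0.3, 0.3, 0.0]
gripper_width: -0.003
grasp_force: 0.0
```

View pics/p5.png

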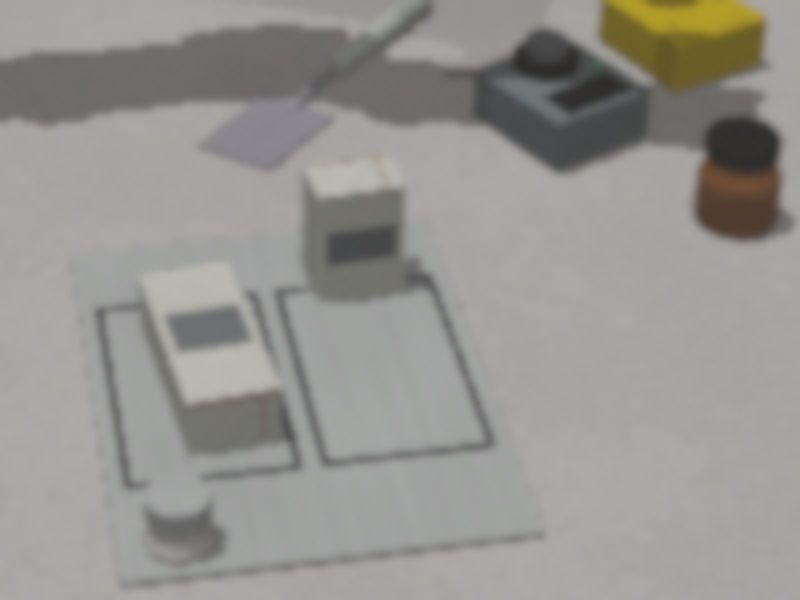

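The button has sprung back up, the carton lies flat inside its outline, and nothing else has moved.

```bash
python3 -c "
from station import ticket; print(ticket.hand_in())"
```

```text
the job is handed in; nothing more can be done
None
```

I tipped the tall carton flat inside its outline, with about 4 mm to spare on its tightest side, then pressed the grey console's button fully down and let it go; the job is handed in at about 9 s, but no verdict came back.

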